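# Load a tool handle and close the drill jig

### The arm

A 7-joint arm with a two-finger parallel gripper is mounted at the origin on a cart in front of the work surface, level with it; the furniture and walls round the work are solid. World frame = base frame: x ahead of the robot, y to its left, z up, the work surface at z = 0. Lengths are in m, angles in rad, forces in N, time in s.
With the tool pointing down it reaches from about 0.4 to 0.875 m from the base axis. Payload 19.3 kg.
Tool frame: the origin (TCP) lies at the very end of the fingers, on their centre line; the grasp point (between the pads) lies 19 mm behind it; z points along the fingers, y is the direction in which the jaws open and shut (so a half turn about z gives the same grasp; the last joint's range is limited). The gripper opens to 85 mm and grips with 20 to 120 N. Pads are 22 mm wide; open, the fingers measure 114 mm over their backs; the gripper's body (76 mm by 85 mm) begins 54 mm behind the grasp point. The pads swing forward as they close: fully open they stand 13 mm farther back than shut.
Start: joints at [1.12, 0.521, -0.036, 1.599, 0.021, 1.021, -0.113], TCP at [0.232, -0.58, 0.231] pointing down, gripper open.
Joint ranges: [-2.91, 2.91], [-0.3, 2.13], [-1.5, 1.42], [0.17, 2.43], [-1.26, 4.41], [0.16, 1.93], [-2.52, 2.52]. Speed limits (rad/s): [1.89, 1.89, 2.39, 2.39, 3.01, 3.01, 3.01].

### API

Orientations are given as [roll, pitch, yaw] about the fixed x, y, z axes, in that order (R = Rz(yaw) Ry(pitch) Rx(roll)).
In Python, from workcell import bot gives the robot as it stands.
- The arm moves only by the tool apply_moves, never from a script. Its argument "commands" is a list of rows, each an object with "travel": the shift along the tool's x, y, z in m, a list of three; "twist": the turn, a rotation vector about the tool's x, y, z in degrees, a list of three; "claw": the finger opening in m, from 0 to 0.0854. A call has 1 to 10 rows; each row is the pose to reach, as a shift and turn from the pose commanded when the call began, along the tool's axes at that moment; what a row does not reach only later rows make up. A row lasts 1/10 s, in which the tool goes at most 50 mm and 8.59 degrees, less where a joint would pass 70% of its speed; a pose out of reach is approached as far as the arm can. A call with a gripper value outside its range is refused whole. The fingers move at their own pace and stop on an object; "force" is the grip in N (left out, the last holds). Time passes only in rows, so rows that repeat a pose let the fingers close. It gives the time, the measured TCP pose, the force and the opening at its end, in the units of the state.
- bot.observe(): the state, without advancing time (a new reading comes with each control period).
- bot.grab_frame(name): name is "scene" or "top" or "wrist"; returns a dict with "frame" (384x512x3 uint8, blue, green, red), "fx", "fy", "cx", "cy" (pixels), "dist" ([k1, k2, p1, p2, k3] as OpenCV has them; the pictures are not rectified), "pose" (4x4, takes a point from camera to world coordinates); the wrist camera has in their place "tool_from_camera" (4x4, takes a point from camera to tool coordinates, whose origin is the TCP and whose axes are the flange's). Camera axes: x right, y up, looking along -z (the intrinsics and any distortion apply to the point x, -y, -z); pixel columns grow to the right and rows downward; lengths in m; the calibration is good to about 2 mm. A picture is of the moment at which its call begins: read the wrist's pose just before it. There is no depth.
- bot.job_done(): hands the job in, once; it reports no verdict.
The state is a dict: "clock": time; "qpos": joint angles; "qd": joint speeds; "joint_efforts": joint torques, N m; "position": TCP position; "tool_rot": TCP orientation; "force": force on the tool from outside, world axes, zero at the start; "moment": the same for the moment, N m; "grip_width": finger opening in m.
Only numpy, scipy, OpenCV 4.12 (cv2) and the standard library are available. Lean on these libraries where they do the work, as an engineer would, in place of code of your own. Each camera call takes 0.05 s, during which the arm holds its last target.

### The job

Lay the loose teal tool handle home in the trough of the drill jig's lower half, then close the jig: from the sloping rack take the drill plate whose two holes match the jig's two pins and lower it over both pins until it sits flat on the blocks. Leave the other plate in its bay, and do not push the other things on the bench about.

Things in the scene. Friction and masses are not known exactly. Their poses are not given: they have to be found in the camera images.
- jig: Lower half of the drill jig, fixed: dark steel base 216 x 92 x 12 mm with an aluminium saddle block at each end (x = 48 to 92 mm, 84 mm across, top 48 mm above the bench). Between the blocks the base is bare, 12 mm high, so fingers fit. Origin: centre of its underside on the bench; z up, x along the trough that is cut through both blocks.
- nest (a point): Where the handle's centre belongs when home in the trough: 32.5 mm above the bench, axes as the lower half. The trough is 35 mm wide, its floor 22 mm above the bench; an end stop, 42 mm high, stands 92 mm from the centre at either end.
- jig_top (a point): Centre of the lower half at the height of the block tops, 48 mm above the bench, where the centre of the matching plate's underside belongs; axes as the lower half. Two steel pins, 10 mm thick, rise 27 mm above the tops (the last 9 mm taper to 4 mm), on one diagonal, at (x, y) = (70, 29) and (-70, -29) mm.
- rack: Fixed plywood rack, 208 mm wide, 165 mm deep, sloping at 29 degrees and facing roughly the robot. Origin on the bench under its centre, z up, x towards its high back edge (122 mm high). Two bays, centred at y = +49 and -49 mm, each hold one drill plate between 7 mm high strips, above a lip at the low edge.
- plate_a_grip (a point): Centre of the black grip bar on the matching drill plate, 35 mm above the plate's underside. The bar is 56 mm long (along x), 20 mm wide (y), and ends 50 mm above the underside; a flange at its foot is 32 mm wide, up to 13 mm above the underside. x along the plate, z out of its top: on the rack x points up the slope, z leans 29 degrees to the rack's front.
- plate_a_base (a point): Centre of the underside of the matching plate (the jig's upper half), axes as its grip point. Aluminium, 176 x 84 x 10 mm, about 350 g, with two 13 mm through holes at (x, y) = (70, 29) and (-70, -29) mm, so it fits the pins either way round (half turn). Steel bushes, 3 mm proud, at x = +48 and -48 mm. It starts in either bay.
- plate_b_grip (a point): Centre of the grip bar of the other plate, in the other bay: the same but that its holes lie on the other diagonal, (70, -29) and (-70, 29) mm, so it does not fit these pins.
- handle_mid (a point): Centre of the loose teal tool handle, lying flat on the bench, 10.5 mm above its underside. 170 x 31 x 23 mm overall (its hard body is 170 x 26 x 21). x along its length, z up. It fits the trough either way round.
- whisk_head: Bystander (sizes in mm): loose whisk head, 144 x 35 x 39, lying beside the handle and parallel to it, its centre 85 mm to the handle's +y side. Origin at the centre of its underside.
- glue_bottle: Bystander (sizes in mm): white squeeze bottle, 42 wide and 121 tall, standing about 105 to the lower half's +y side, centre to centre. Origin at the centre of its underside.
- marker: Bystander (sizes in mm): felt marker lying along x, 147 x 18 x 20. Origin at the centre of its underside.
- box_cutter: Bystander (sizes in mm): snap-blade cutter lying along x, 158 x 21 x 17. Origin at the centre of its underside.
- mug: Bystander (sizes in mm): fixed, white mug, 81 across (117 with its handle) and 97 tall, at the back. Origin at the centre of its underside.
- tape_roll: Bystander (sizes in mm): fixed, roll of brown packing tape lying flat, 114 across and 48 tall, at the back. Origin at the centre of its underside.
- scissors: Bystander (sizes in mm): fixed, scissors lying flat near the right end, 206 x 84 x 11. Origin at the centre of its underside.

How it is judged:
On the way, in this order (a step that is already met when the one before it is completed fails the run):
1. the handle lies home in the trough, released (horizontal distance between handle_mid and nest below 0.01 m and z of handle_mid in the frame of jig between 0.029 and 0.0355 m and angle between the x axis of handle_mid and the x axis of jig, either way round below 0.1 rad and angle between handle_mid's own z axis and vertical below 0.08 rad and contact force between the fingers and handle below 0.1 N), for 0.2 s.
2. the matching plate sits flat on the blocks over both pins, released (horizontal distance between plate_a_base and jig_top below 0.004 m and z of plate_a_base in the frame of jig below 0.0505 m and angle between plate_a_base's own z axis and vertical below 0.025 rad and angle between the x axis of plate_a_base and the x axis of jig, either way round below 0.04 rad and contact force between the fingers and plate_a below 0.1 N), for 0.2 s.
At the end, for the whole second after the job is handed in: Handle in the trough (centre within 10 mm in plan, 29-35.5 mm high, within 0.1 rad of the trough, level to 0.08 rad); matching plate on both pins (within 4 mm, under 2.5 mm above the blocks, level to 0.025, in line to 0.04 rad); both released, at rest; other plate moved under 20 mm (all of step 1 and all of step 2 and distance of plate_b_grip from where it was at the start of the episode below 0.02 m and linear speed of each of plate_a, handle below 0.02 m/s); the robot touches nothing.
It fails at once if the whisk head, glue bottle, marker or cutter was pushed more than 30 mm (distance of any of whisk_head, glue_bottle, marker, box_cutter from where it was at the start of the episode above 0.03 m).
It also fails if it takes over 67 s, if anything falls off the work surface, if the arm or the gripper's body presses on something with over 40 N, if the wrist force passes 120 N, or if a joint passes its speed limit or range.

## Working session

There is one attempt and no reset: what is moved stays moved. The work goes in short steps, Python scripts to look and compute and a tool call to move; the robot and the scene stay as the last step left them, time stands still between calls to the robot, and variables do not carry over. Pictures are saved under pics/ and viewed, and the job is handed in when it is done.

Besides the shell and the picture viewer there is one more tool, called as name(argument=value, ...), one argument or row to a line, values as JSON. apply_moves: Moves the arm, as the interface text tells. Its arguments: {"type":"object","properties":{"commands":{"type":"array"},"force":{"type":"number"}},"required":["commands"]}

```bash
ls; mkdir -p pics; python3 - <<'E'
from workcell import bot
import cv2,pickle
s=bot.observe();print(s)
for n in ["scene","top","wrist"]:
    f=bot.grab_frame(n);cv2.imwrite(f"pics/{n}0.png",f["frame"]);pickle.dump(f,open(f"{n}0.pkl","wb"))
    print(n,{k:v for k,v in f.items() if k!="frame"})
E
```

```text
pics
{'clock': 0.0, 'qpos': array([ 1.11980396,  0.52202496, -0.03636022,  1.5999725 ,  0.02119761,
        1.02109374, -0.11278218]), 'qd': array([ 0.0010209 ,  0.00061451, -0.00206696,  0.00141545,  0.0004431 ,
        0.00079495,  0.0005626 ]), 'joint_efforts': array([-1.50871278e-03, -9.27110553e+01,  1.97883099e+00, -3.69936311e+01,
        1.75639131e-02,  8.25243071e-03,  9.27771993e-06]), 'position': array([ 0.23215129, -0.57993921,  0.23073125]), 'tool_rot': array([-3.14048047e+00,  6.00995301e-05,  3.80826807e-01]), 'force': array([ 0.45206444,  1.69614523, -0.08566955]), 'moment': array([-0.01642088,  0.02584758,  0.02494214]), 'grip_width': 0.08534887548950998}
scene {'fx': 405.21707085148404, 'fy': 405.21707085148404, 'cx': 253.1267685331622, 'cy': 193.19761537332968, 'dist': array([-0.01655252,  0.        ,  0.        ,  0.        ,  0.        ]), 'pose': array([[-8.87212457e-01,  1.98359960e-01, -4.16542174e-01,
        -8.86215665e-02],
       [-4.61361058e-01, -3.81797704e-01,  8.00859842e-01,
         1.13404477e+00],
       [-1.76319385e-04,  9.02709166e-01,  4.302
[... 420 characters left out ...]
0217339 , -0.06510917],
       [-0.01680833,  0.1720406 ,  0.98494645,  1.31612135],
       [ 0.        ,  0.        ,  0.        ,  1.        ]])}
wrist {'fx': 336.59460478920266, 'fy': 336.59460478920266, 'cx': 256.7885777518521, 'cy': 194.9781330166284, 'dist': array([-0.05876657,  0.        ,  0.        ,  0.        ,  0.        ]), 'tool_from_camera': array([[ 3.32942677e-05,  9.47828138e-01,  3.18781773e-01,
         8.23256594e-02],
       [ 9.99998572e-01, -5.70187088e-04,  1.59088502e-03,
        -7.19705126e-04],
       [ 1.68965083e-03,  3.18781265e-01, -9.47826804e-01,
        -1.43065677e-01],
       [ 0.00000000e+00,  0.00000000e+00,  0.00000000e+00,
         1.00000000e+00]])}
```

View pics/top0.png

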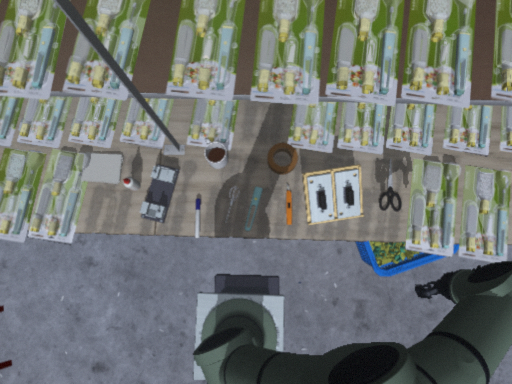

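View pics/scene0.png

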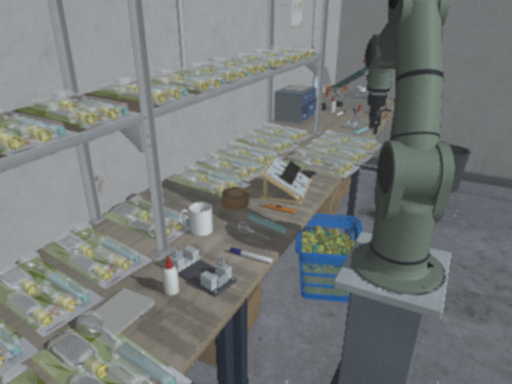

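View pics/wrist0.png

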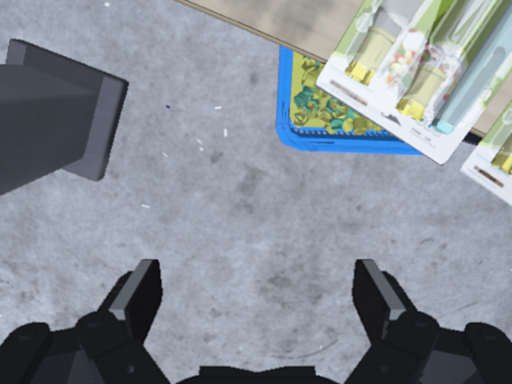

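The top view shows the jig at (160,192), the teal handle at (253,208), the whisk at (231,205), the marker at (198,215), the cutter at (289,205) and the rack at (333,195). Next I'll zoom in and compute approximate positions.

```bash
cat > h.py <<'E'
import numpy as np,cv2,pickle
from scipy.spatial.transform import Rotation as R
def toolT(s):
    T=np.eye(4);T[:3,:3]=R.from_euler('xyz',s['tool_rot']).as_matrix();T[:3,3]=s['position'];return T
def K(f): return np.array([[f['fx'],0,f['cx']],[0,f['fy'],f['cy']],[0,0,1.]])
def pose(f): return f['pose'] if 'pose' in f else f['T']@f['tool_from_camera']
def ray(f,uv):
    p=cv2.undistortPoints(np.array(uv,float).reshape(-1,1,2),K(f),f['dist']).reshape(-1,2)
    d=np.c_[p[:,0],-p[:,1],-np.ones(len(p))]
    P=pose(f);return P[:3,3],d@P[:3,:3].T
def plane(f,uv,z):
    o,d=ray(f,uv);t=(z-o[2])/d[:,2];return o+t[:,None]*d
def proj(f,X):
    P=np.linalg.inv(pose(f));c=np.atleast_2d(X)@P[:3,:3].T+P[:3,3]
    c=c*[1,-1,-1]
    return cv2.projectPoints(c,np.zeros(3),np.zeros(3),K(f),f['dist'])[0].reshape(-1,2)
def tri(fs,uvs):
    A=np.zeros((3,3));b=np.zeros(3)
    for f,u in zip(fs,uvs):
        o,d=ray(f,[u]);d=d[0]/np.linalg.norm(d);M=np.eye(3)-np.outer(d,d);A+=M;b+=M@o
    return np.linalg.solve(A,b)
def grab(bot,n,name):
    s=bot.observe();f=bot.grab_frame(n)
    if n=='wrist': f['T']=toolT(s)
    cv2.imwrite(f"pics/{name}.png",f['frame']);pickle.dump(f,open(name+".pkl","wb"));return f,s
def load(n): return pickle.load(open(n+".pkl","rb"))
E
python3 - <<'E'
from h import *
f=load("top0");im=f['frame']
cv2.imwrite("pics/z0.png",cv2.resize(im[145:240,110:400],None,fx=2.7,fy=2.7,interpolation=cv2.INTER_CUBIC))
for n,p,z in [("jig",(160,192),.04),("handle",(253,208),.01),("h1",(258,188),.01),("h2",(248,228),.01),("rack",(333,195),.09),("marker",(198,215),.01),("cutter",(289,205),.01)]: print(n,plane(f,[p],z).round(3))
E
```

```text
jig [[0.512 0.311 0.04 ]]
handle [[ 0.465 -0.039  0.01 ]]
h1 [[ 0.543 -0.055  0.01 ]]
h2 [[ 0.39  -0.022  0.01 ]]
rack [[ 0.511 -0.324  0.09 ]]
marker [[0.433 0.168 0.01 ]]
cutter [[ 0.481 -0.174  0.01 ]]
```

View pics/z0.png

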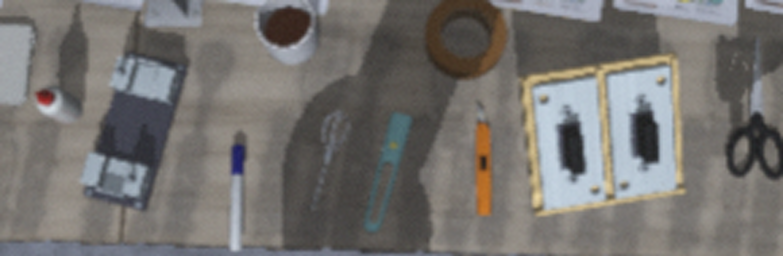

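```bash
cat >> h.py <<'E'
def plan(bot,pos,rpy=None,Rm=None,s=None):
    s=s or bot.observe();T=toolT(s)
    Rt=R.from_euler('xyz',rpy).as_matrix() if Rm is None else Rm
    d=T[:3,:3].T@(np.array(pos)-T[:3,3]);w=R.from_matrix(T[:3,:3].T@Rt).as_rotvec(degrees=True)
    print("travel",d.round(4),"twist",w.round(2),"rows",max(np.linalg.norm(d)/.05,np.linalg.norm(w)/8.59).round(1))
E
python3 -c "
from h import *
from workcell import bot
plan(bot,[.46,-.30,.40],[np.pi,0,0])"
```

```text
travel [ 0.3156 -0.1754 -0.169 ] twist [-5.000e-02  1.000e-02  2.182e+01] rows 8.0
```

apply_moves(
  commands=[
    {"travel": [0.316,-0.175,-0.169],"twist": [0,0,21.8],"claw": 0.085},
    {"travel": [0.316,-0.175,-0.169],"twist": [0,0,21.8],"claw": 0.085},
    {"travel": [0.316,-0.175,-0.169],"twist": [0,0,21.8],"claw": 0.085},
    {"travel": [0.316,-0.175,-0.169],"twist": [0,0,21.8],"claw": 0.085},
    {"travel": [0.316,-0.175,-0.169],"twist": [0,0,21.8],"claw": 0.085},
    {"travel": [0.316,-0.175,-0.169],"twist": [0,0,21.8],"claw": 0.085},
    {"travel": [0.316,-0.175,-0.169],"twist": [0,0,21.8],"claw": 0.085},
    {"travel": [0.316,-0.175,-0.169],"twist": [0,0,21.8],"claw": 0.085},
    {"travel": [0.316,-0.175,-0.169],"twist": [0,0,21.8],"claw": 0.085},
    {"travel": [0.316,-0.175,-0.169],"twist": [0,0,21.8],"claw": 0.085},
  ],
)

```text
clock: 1.15
position: [0.4611, -0.2996, 0.4004]
tool_rot: [3.141, -0.0, 0.002]
force: [0.0, -0.5, -0.8]
grip_width: 0.0854
```

```bash
python3 -c "
from h import *
from workcell import bot
f,s=grab(bot,'wrist','w1');print(s)"
```

```text
{'clock': 1.15, 'qpos': array([ 0.52046483,  0.26635148, -0.06769072,  1.55100083,  0.01841226,
        1.32464584, -1.11788102]), 'qd': array([ 0.03498055,  0.00746825,  0.02587131,  0.01736604,  0.00300614,
       -0.00427917,  0.00856978]), 'joint_efforts': array([ -3.84821087, -73.19752693,  -1.88331172, -43.71538639,
        -0.30783037,   0.13046568,  -0.34477576]), 'position': array([ 0.4611054 , -0.29959556,  0.40038277]), 'tool_rot': array([ 3.14144984e+00, -1.70641217e-04,  2.24435793e-03]), 'force': array([ 0.04693312, -0.45704795, -0.78220641]), 'moment': array([-0.13022292,  0.00706517, -0.01538634]), 'grip_width': 0.085353597144173}
```

View pics/w1.png

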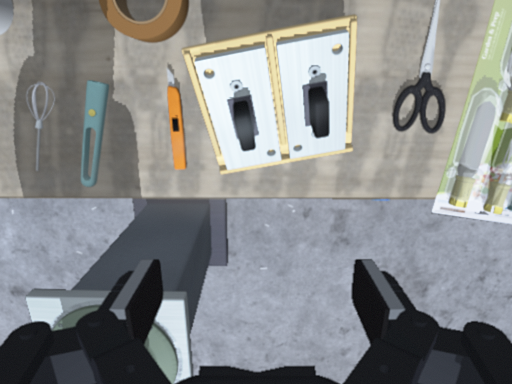

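The wrist view shows the left plate with holes at (210,73) and (271,153), top-left and bottom-right. That diagonal matches the jig, so the left bay holds the plate I want. The right plate has holes at (337,48) and (297,148). The handle is at (95,133).

```bash
cat >> h.py <<'E'
def handle(f,z=.0105,ztop=.021,show=None):
    hsv=cv2.cvtColor(f['frame'],cv2.COLOR_BGR2HSV)
    m=cv2.inRange(hsv,(80,50,50),(102,255,255))
    m=cv2.morphologyEx(m,cv2.MORPH_CLOSE,np.ones((5,5)))
    cs=sorted(cv2.findContours(m,0,1)[0],key=cv2.contourArea)
    for c in cs[::-1][:4]:
        p=plane(f,c.reshape(-1,2),ztop)
        r=cv2.minAreaRect((p[:,:2]*1000).astype(np.float32))
        b=cv2.boxPoints(r)
        e=max([(b[i]-b[(i+1)%4]) for i in range(4)],key=np.linalg.norm)
        if e[0]<0:e=-e
        print(cv2.contourArea(c),np.round(r[0],1),np.round(r[1],1),"yaw",np.arctan2(e[1],e[0]).round(3))
E
python3 -c "
from h import *
f=load('w1');handle(f)
handle(load('top0'))
"
```

```text
1787.5 [464.7 -37.7] [ 32.4 168.1] yaw -0.263
8.5 [ 346.  -732.8] [8.  5.4] yaw 0.251
305.0 [1062.   850.9] [ 41.1 266.9] yaw -0.061
245.5 [ 397.4 -955.1] [ 26.6 163.9] yaw -0.137
220.0 [463.  -39.6] [ 29.3 168. ] yaw -0.212
193.5 [ 803.3 -705. ] [ 25.2 167.2] yaw -0.139
```

```bash
python3 -c "
from h import *
from workcell import bot
plan(bot,[.465,-.038,.18],[np.pi,0,-.24])"
```

```text
travel [ 0.0049 -0.2625  0.22  ] twist [1.000e-02 4.000e-02 1.377e+01] rows 6.9
```

apply_moves(
  commands=[
    {"travel": [0.005,-0.262,0.22],"twist": [0,0,13.8],"claw": 0.06},
    {"travel": [0.005,-0.262,0.22],"twist": [0,0,13.8],"claw": 0.06},
    {"travel": [0.005,-0.262,0.22],"twist": [0,0,13.8],"claw": 0.06},
    {"travel": [0.005,-0.262,0.22],"twist": [0,0,13.8],"claw": 0.06},
    {"travel": [0.005,-0.262,0.22],"twist": [0,0,13.8],"claw": 0.06},
    {"travel": [0.005,-0.262,0.22],"twist": [0,0,13.8],"claw": 0.06},
    {"travel": [0.005,-0.262,0.22],"twist": [0,0,13.8],"claw": 0.06},
    {"travel": [0.005,-0.262,0.22],"twist": [0,0,13.8],"claw": 0.06},
    {"travel": [0.005,-0.262,0.22],"twist": [0,0,13.8],"claw": 0.06},
  ],
)

```text
clock: 2.1
position: [0.4649, -0.0389, 0.1796]
tool_rot: [3.141, 0.002, -0.241]
force: [0.7, -0.5, 0.3]
grip_width: 0.0595
```

```bash
python3 -c "
from h import *
from workcell import bot
f,s=grab(bot,'wrist','w2');print(s['position'],s['tool_rot'],s['grip_width']);handle(f)"
```

```text
[ 0.46489942 -0.03893817  0.17960671] [ 3.14085571e+00  1.76151666e-03 -2.40717614e-01] 0.05953033749654707
4765.5 [465.2 -34.8] [ 28.7 166.9] yaw -0.257
```

View pics/w2.png

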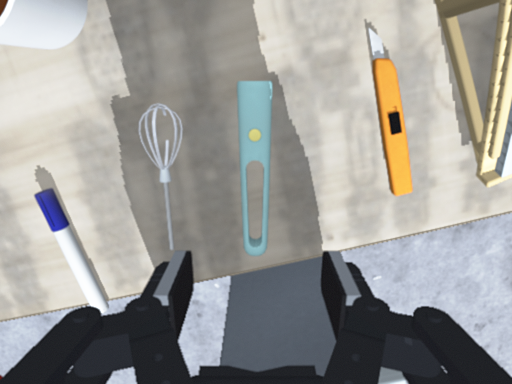

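```bash
python3 -c "
from h import *
f=load('w2')
hsv=cv2.cvtColor(f['frame'],cv2.COLOR_BGR2HSV)
m=cv2.inRange(hsv,(80,50,50),(102,255,255))
L=[]
for r in range(90,246,5):
    c=np.where(m[r,200:300])[0]+200; L.append([c.min(),r,c.max()])
L=np.array(L);print(L[::4])
for z in(.0105,.021):
    a=plane(f,L[:,[0,1]],z);b=plane(f,L[:,[2,1]],z);mid=(a+b)/2
    k=np.polyfit(mid[:,0],mid[:,1],1);print(z,k,np.polyval(k,.465),np.linalg.norm(a-b,axis=1)[::4])
    print(plane(f,[[255,81],[256,255]],z))
print(proj(f,[.4649,-.0389,.0105]))
"
```

```text
[[238  90 271]
 [238 110 270]
 [239 130 270]
 [240 150 269]
 [241 170 268]
 [242 190 268]
 [243 210 267]
 [243 230 266]]
0.0105 [-0.24306814  0.07725698] -0.03576970253367519 [0.02937073 0.02895827 0.02854321 0.02718729 0.02579176 0.02532665
 0.02385909 0.02335523]
[[ 0.54569081 -0.05607792  0.0105    ]
 [ 0.37798567 -0.01569603  0.0105    ]]
0.021 [-0.24306814  0.07717874] -0.03584794187874299 [0.02838238 0.0279838  0.02758271 0.02627242 0.02492385 0.02447439
 0.02305621 0.02256931]
[[ 0.54566177 -0.05612572  0.021     ]
 [ 0.38360003 -0.01710271  0.021     ]]
[[257.82850323 171.44111585]]
```

```bash
python3 -c "
from h import *
from workcell import bot
plan(bot,[.464,-.036,.003],[np.pi,0,-.239])"
```

```text
travel [-0.0021 -0.0033  0.1772] twist [ 0.03  0.03 -0.18] rows 3.5
```

apply_moves(
  commands=[
    {"travel": [-0.002,-0.003,0.05],"twist": [0,0,0],"claw": 0.06},
    {"travel": [-0.002,-0.003,0.1],"twist": [0,0,0],"claw": 0.06},
    {"travel": [-0.002,-0.003,0.14],"twist": [0,0,0],"claw": 0.06},
    {"travel": [-0.002,-0.003,0.165],"twist": [0,0,0],"claw": 0.06},
    {"travel": [-0.002,-0.003,0.176],"twist": [0,0,0],"claw": 0.06},
    {"travel": [-0.002,-0.003,0.176],"twist": [0,0,0],"claw": 0.06},
    {"travel": [-0.002,-0.003,0.176],"twist": [0,0,0],"claw": 0.015},
    {"travel": [-0.002,-0.003,0.176],"twist": [0,0,0],"claw": 0.015},
    {"travel": [-0.002,-0.003,0.176],"twist": [0,0,0],"claw": 0.015},
    {"travel": [-0.002,-0.003,0.176],"twist": [0,0,0],"claw": 0.015},
  ],
  force=30,
)

```text
clock: 3.15
position: [0.4652, -0.0352, 0.0057]
tool_rot: [-3.141, -0.002, -0.241]
force: [-1.6, -0.4, 13.1]
grip_width: 0.0258
```

apply_moves(
  commands=[
    {"travel": [0,0,0],"twist": [0,0,0],"claw": 0.015},
    {"travel": [0,0,0],"twist": [0,0,0],"claw": 0.015},
    {"travel": [0,0,0],"twist": [0,0,0],"claw": 0.015},
    {"travel": [0,0,0],"twist": [0,0,0],"claw": 0.015},
  ],
)

```text
clock: 3.55
position: [0.4652, -0.0352, 0.0057]
tool_rot: [-3.141, -0.002, -0.241]
force: [-1.2, -0.8, 13.7]
grip_width: 0.0253
```

```bash
python3 -c "
from h import *
from workcell import bot
plan(bot,[.47,.17,.25],[np.pi,0,-.24])"
```

```text
travel [-0.0437 -0.2005 -0.2443] twist [-0.02 -0.13 -0.05] rows 6.4
```

apply_moves(
  commands=[
    {"travel": [0,0,-0.03],"twist": [0,0,0],"claw": 0.015},
    {"travel": [0,0,-0.08],"twist": [0,0,0],"claw": 0.015},
    {"travel": [0,-0.02,-0.13],"twist": [0,0,0],"claw": 0.015},
    {"travel": [-0.04,-0.2,-0.244],"twist": [0,0,0],"claw": 0.015},
    {"travel": [-0.04,-0.2,-0.244],"twist": [0,0,0],"claw": 0.015},
    {"travel": [-0.04,-0.2,-0.244],"twist": [0,0,0],"claw": 0.015},
    {"travel": [-0.04,-0.2,-0.244],"twist": [0,0,0],"claw": 0.015},
    {"travel": [-0.04,-0.2,-0.244],"twist": [0,0,0],"claw": 0.015},
    {"travel": [-0.04,-0.2,-0.244],"twist": [0,0,0],"claw": 0.015},
  ],
)

```text
clock: 4.45
position: [0.4733, 0.1718, 0.2508]
tool_rot: [-3.138, -0.003, -0.237]
force: [0.7, -0.7, -1.1]
grip_width: 0.0251
```

```bash
python3 -c "
from h import *
from workcell import bot
f,s=grab(bot,'wrist','w3');print(s['position'],s['tool_rot'],s['grip_width'],s['force'])"
```

```text
[0.47334204 0.17177976 0.25076971] [-3.13848536e+00 -3.08524067e-03 -2.36849112e-01] 0.025093966219367256 [ 0.67078415 -0.73130205 -1.11998944]
```

View pics/w3.png

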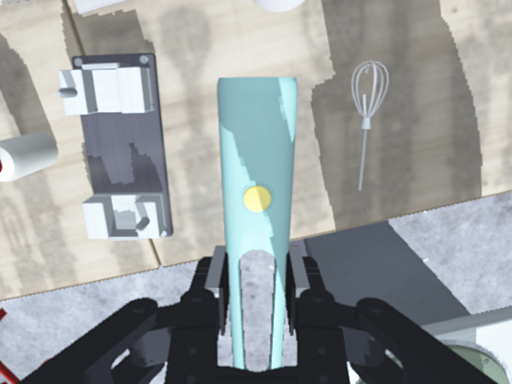

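```bash
python3 -c "
from h import *
f=load('w3');cv2.imwrite('pics/z3.png',cv2.resize(f['frame'][40:250,40:190],None,fx=2.8,fy=2.8,interpolation=cv2.INTER_CUBIC))
"
```

```text
(no output)
```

View pics/z3.png

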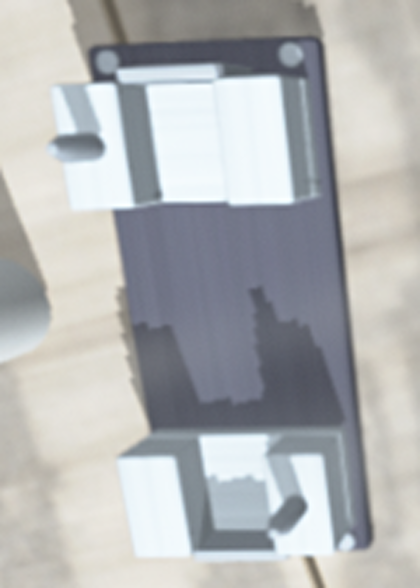

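```bash
python3 -c "
from h import *
f=load('w3')
def Z(l): return [(40+x/2.8-.3,40+y/2.8-.3) for x,y in l]
t=plane(f,Z([(57,149),(277,525)]),.074);b=plane(f,Z([(99,147),(300,500)]),.048)
c=plane(f,Z([(92,47),(319,39),(372,548)]),.012)
print(t,b,c,sep='\n')
for p in (t,b):
    d=p[0]-p[1];print(p.mean(0),np.linalg.norm(d),np.arctan2(d[1],d[0])-np.arctan2(29,70))
d=c[1]-c[2];print('base',(c[0]+c[2])/2,np.arctan2(d[1],d[0]),np.linalg.norm(d))
# block top corners z=.048 
k=plane(f,Z([(52,86),(72,209),(119,457),(137,556),(221,77),(229,204),(326,452),(335,555)]),.048);print(k)
"
```

```text
[[0.58974298 0.33473483 0.074     ]
 [0.44328381 0.30790884 0.074     ]]
[[0.58939935 0.33397589 0.048     ]
 [0.4425658  0.30760754 0.048     ]]
[[0.62903416 0.34131186 0.012     ]
 [0.60902096 0.25418751 0.012     ]
 [0.40160426 0.29976585 0.012     ]]
[0.51651339 0.32132184 0.074     ] 0.1488956747300255 -0.21160513804838693
[0.51598258 0.32079172 0.048     ] 0.14918238013395976 -0.2150746814523274
base [0.51531921 0.32053885 0.012     ] -0.21630502154427136 0.2123654225375003
[[0.61345523 0.34277026 0.048     ]
 [0.57145873 0.35240199 0.048     ]
 [0.47687135 0.37275089 0.048     ]
 [0.43464976 0.38270936 0.048     ]
 [0.60051496 0.28226102 0.048     ]
 [0.55848466 0.2945402  0.048     ]
 [0.45943697 0.29068833 0.048     ]
 [0.41631594 0.30175665 0.048     ]]
```

```bash
python3 -c "
from h import *
from workcell import bot
plan(bot,[.5182,.3208,.12],[np.pi,0,-.213])"
```

```text
travel [ 0.0079 -0.1574  0.1297] twist [-0.07 -0.1  -1.48] rows 4.1
```

apply_moves(
  commands=[
    {"travel": [0.008,-0.157,0.06],"twist": [0,0,-1.5],"claw": 0.015},
    {"travel": [0.008,-0.157,0.06],"twist": [0,0,-1.5],"claw": 0.015},
    {"travel": [0.008,-0.157,0.06],"twist": [0,0,-1.5],"claw": 0.015},
    {"travel": [0.008,-0.157,0.06],"twist": [0,0,-1.5],"claw": 0.015},
    {"travel": [0.008,-0.157,0.13],"twist": [0,0,-1.5],"claw": 0.015},
    {"travel": [0.008,-0.157,0.13],"twist": [0,0,-1.5],"claw": 0.015},
    {"travel": [0.008,-0.157,0.13],"twist": [0,0,-1.5],"claw": 0.015},
    {"travel": [0.008,-0.157,0.13],"twist": [0,0,-1.5],"claw": 0.015},
  ],
)

```text
clock: 5.3
position: [0.5188, 0.3184, 0.1189]
tool_rot: [3.141, -0.0, -0.216]
force: [0.6, 0.2, 0.1]
grip_width: 0.0251
```

```bash
python3 -c "
from h import *
from workcell import bot
f,s=grab(bot,'wrist','w4');print(s['position'],s['tool_rot'],s['grip_width'],s['force'])
plan(bot,[.5182,.3208,.029],[np.pi,0,-.213])
f,s=grab(bot,'scene','s4')
cv2.imwrite('pics/s4z.png',cv2.resize(f['frame'][190:330,130:270],None,fx=4,fy=4,interpolation=cv2.INTER_CUBIC))
"
```

```text
[0.51877975 0.31840303 0.1189211 ] [ 3.14129746e+00 -1.62255231e-04 -2.15604681e-01] 0.02507083655424771 [0.58274777 0.20787135 0.09568267]
travel [-0.0014 -0.0017  0.0906] twist [-0.05 -0.06 -0.15] rows 1.8
```

View pics/w4.png

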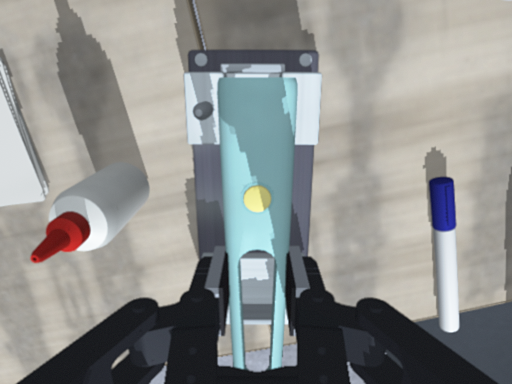

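View pics/s4z.png

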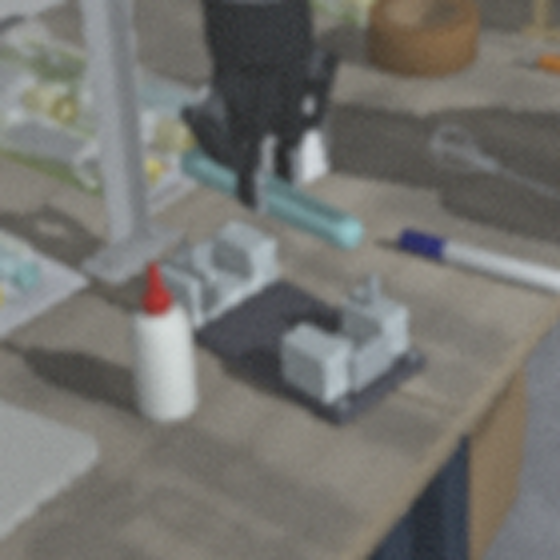

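```bash
python3 -c "
from h import *
f=load('w4');T=f['T']
def rel(uv,z):
    p=plane(f,uv,z); return ((p-T[:3,3])@T[:3,:3]).round(4)
print(rel([(203,60),(306,60),(188,50),(319,50)],.012))
print(rel([(185,73),(321,73),(187,143),(321,144)],.048))
print(rel([(202,110)],.075), rel([(206,110)],.048))
"
```

```text
[[ 0.0969 -0.0386  0.1069]
 [ 0.0968  0.0332  0.1069]
 [ 0.1035 -0.0488  0.1069]
 [ 0.1035  0.042   0.107 ]]
[[ 0.0874 -0.0444  0.0709]
 [ 0.0873  0.0376  0.0709]
 [ 0.0448 -0.0458  0.0709]
 [ 0.0441  0.04    0.0709]]
[[ 0.0675 -0.0308  0.0439]] [[ 0.0654 -0.0326  0.0709]]
```

apply_moves(
  commands=[
    {"travel": [-0.0015,-0.0025,0.02],"twist": [0,0,0],"claw": 0.015},
    {"travel": [-0.0015,-0.0025,0.04],"twist": [0,0,0],"claw": 0.015},
    {"travel": [-0.0015,-0.0025,0.055],"twist": [0,0,0],"claw": 0.015},
    {"travel": [-0.0015,-0.0025,0.07],"twist": [0,0,0],"claw": 0.015},
    {"travel": [-0.0015,-0.0025,0.08],"twist": [0,0,0],"claw": 0.015},
    {"travel": [-0.0015,-0.0025,0.087],"twist": [0,0,0],"claw": 0.015},
    {"travel": [-0.0015,-0.0025,0.09],"twist": [0,0,0],"claw": 0.015},
    {"travel": [-0.0015,-0.0025,0.09],"twist": [0,0,0],"claw": 0.015},
  ],
)

```text
clock: 6.2
position: [0.5175, 0.3223, 0.0284]
tool_rot: [-3.141, -0.0, -0.214]
force: [-0.4, -0.0, 0.8]
grip_width: 0.0251
```

```bash
python3 -c "
from h import *
from workcell import bot
f,s=grab(bot,'wrist','w5');print(s['position'],s['tool_rot'],s['grip_width'],s['force'])
"
```

```text
[0.51749995 0.32226248 0.02840926] [-3.14141253e+00 -1.43720039e-04 -2.14467938e-01] 0.025117496292215623 [-0.37736226 -0.00577587  0.7572484 ]
```

View pics/w5.png

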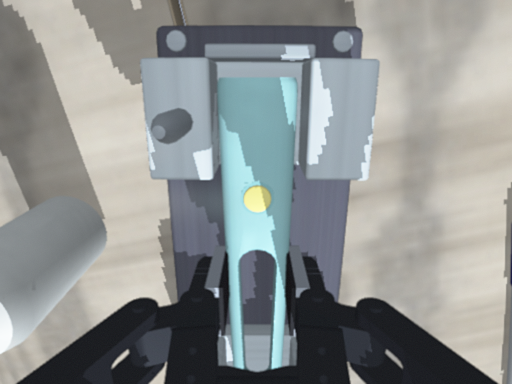

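The handle is between the trough walls, spanning columns 219 to 297 with the stop face above its far end. There is no contact load, so I'll release it.

apply_moves(
  commands=[
    {"travel": [0,0,0],"twist": [0,0,0],"claw": 0.05},
    {"travel": [0,0,0],"twist": [0,0,0],"claw": 0.05},
    {"travel": [0,0,0],"twist": [0,0,0],"claw": 0.05},
    {"travel": [0,0,0],"twist": [0,0,0],"claw": 0.05},
    {"travel": [0,0,-0.04],"twist": [0,0,0],"claw": 0.05},
    {"travel": [0,0,-0.09],"twist": [0,0,0],"claw": 0.05},
    {"travel": [0,0,-0.14],"twist": [0,0,0],"claw": 0.05},
    {"travel": [0,0,-0.17],"twist": [0,0,0],"claw": 0.05},
    {"travel": [0,0,-0.17],"twist": [0,0,0],"claw": 0.05},
    {"travel": [0,0,-0.17],"twist": [0,0,0],"claw": 0.05},
  ],
)

```text
clock: 7.25
position: [0.5174, 0.3222, 0.1987]
tool_rot: [-3.141, -0.001, -0.214]
force: [-0.3, 0.0, -1.1]
grip_width: 0.05
```

```bash
python3 -c "
from h import *
from workcell import bot
f,s=grab(bot,'wrist','w6');print(s['position'],s['tool_rot'],s['grip_width'],s['force'])
handle(f,ztop=.043)
cv2.imwrite('pics/w6z.png',cv2.resize(f['frame'][60:320,150:370],None,fx=2.3,fy=2.3,interpolation=cv2.INTER_CUBIC))
"
```

```text
[0.5174054  0.32220286 0.19874917] [-3.14084678e+00 -6.81628267e-04 -2.14399418e-01] 0.050019295231569484 [-0.29888992  0.0177185  -1.10615507]
5145.0 [516.9 322.9] [ 29.8 167.5] yaw -0.204
28.0 [363.9 644.4] [ 6.5 26.5] yaw -1.25
0.0 [350.5 232.6] [0. 0.] yaw 0.0
0.0 [271.4 129.8] [0. 0.] yaw 0.0
```

View pics/w6z.png

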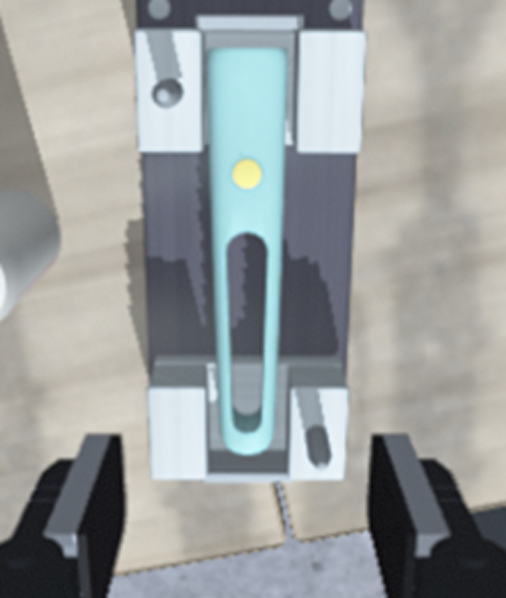

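```bash
python3 -c "
from h import *
f=load('w6')
a=cv2.resize(f['frame'][70:130,195:255],None,fx=6,fy=6,interpolation=cv2.INTER_CUBIC)
b=cv2.resize(f['frame'][220:280,255:315],None,fx=6,fy=6,interpolation=cv2.INTER_CUBIC)
cv2.imwrite('pics/w6p.png',np.hstack([a,b]))
"
```

```text
(no output)
```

View pics/w6p.png

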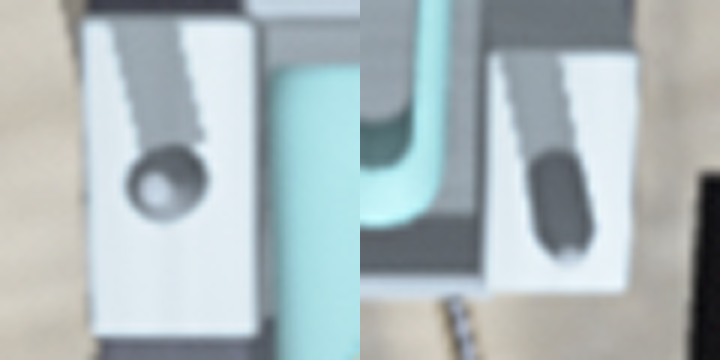

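```bash
python3 -c "
from h import *
f=load('w6')
P=lambda x,y,ox,oy:((x+.5)/6-.5+ox,(y+.5)/6-.5+oy)
for z,u in((.048,[P(170,182,195,70),P(193,178,255,220)]),(.0748,[P(156,190,195,70),P(210,254,255,220)])):
    p=plane(f,u,z);d=p[0]-p[1];print(p,p.mean(0),np.linalg.norm(d),np.arctan2(d[1],d[0])-np.arctan2(29,70))
A=[P(83,20,195,70),P(93,335,195,70),P(277,55,255,220),P(269,292,255,220)]
p=plane(f,A,.048);J=np.array([[92,42],[48,42],[-48,-42],[-92,-42]])/1000
M,_=cv2.estimateAffinePartial2D(J,p[:,:2]);print(M,np.hypot(*M[:,0]),np.arctan2(M[1,0],M[0,0]))
"
```

```text
[[0.58986333 0.33703517 0.048     ]
 [0.44012091 0.31040251 0.048     ]] [0.51499212 0.32371884 0.048     ] 0.15209237096447087 -0.21674476154546118
[[0.58997348 0.33616469 0.0748    ]
 [0.44137154 0.30981169 0.0748    ]] [0.51567251 0.32298819 0.0748    ] 0.150920565591544 -0.21724585571273236Traceback (most recent call last):
  File "<string>", line 9, in <module>
    M,_=cv2.estimateAffinePartial2D(J,p[:,:2]);print(M,np.hypot(*M[:,0]),np.arctan2(M[1,0],M[0,0]))
        ~~~~~~~~~~~~~~~~~~~~~~~~~~~^^^^^^^^^^^
cv2.error: OpenCV(4.12.0) /io/opencv/modules/calib3d/src/ptsetreg.cpp:1108: error: (-215:Assertion failed) count >= 0 && to.checkVector(2) == count in function 'estimateAffinePartial2D'
```

```bash
python3 -c "
from h import *
f=load('w1')
cv2.imwrite('pics/w1z.png',cv2.resize(f['frame'][5:185,170:370],None,fx=3.3,fy=3.3,interpolation=cv2.INTER_CUBIC))
print(plane(f,[(210,73),(271,153)],.08),plane(f,[(220,172),(353,151)],.03),plane(f,[(184,50),(355,17)],.122))
"
```

```text
[[ 0.5548986  -0.23691645  0.08      ]
 [ 0.44889623 -0.31807666  0.08      ]] [[ 0.40822655 -0.2403357   0.03      ]
 [ 0.44250924 -0.44733916  0.03      ]] [[ 0.57968965 -0.21293883  0.122     ]
 [ 0.61611337 -0.41015908  0.122     ]]
```

View pics/w1z.png

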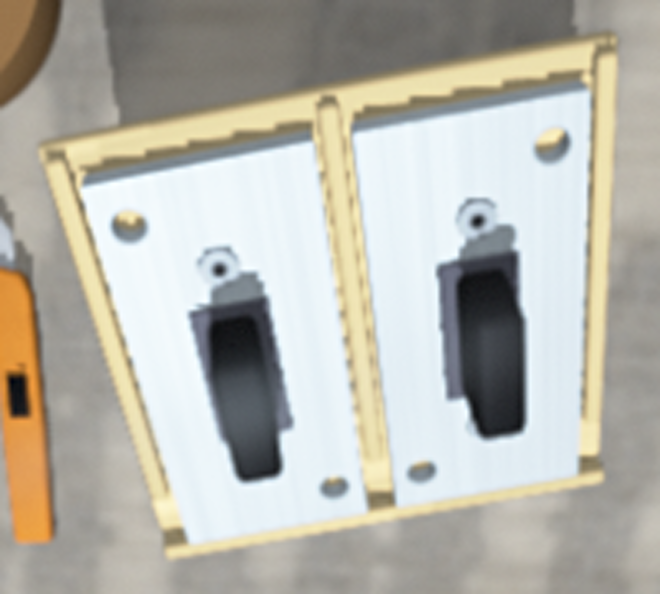

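```bash
cat >> h.py <<'E'
def pnp(f,M,uv):
    M=np.array(M,float)/1000;uv=np.array(uv,float)
    ok,rv,tv=cv2.solvePnP(M,uv,K(f),f['dist'],flags=cv2.SOLVEPNP_SQPNP if len(M)>4 else cv2.SOLVEPNP_ITERATIVE)
    rv,tv=cv2.solvePnPRefineLM(M,uv,K(f),f['dist'],rv,tv)
    e=cv2.projectPoints(M,rv,tv,K(f),f['dist'])[0].reshape(-1,2)-uv
    T=np.eye(4);T[:3,:3]=cv2.Rodrigues(rv)[0];T[:3,3]=tv.ravel()
    T=pose(f)@np.diag([1,-1,-1,1.])@T
    return T,e
E
python3 -c "
from h import *
f=load('w1')
z=[(128,223),(334,485),(83,186),(313,140),(187,543),(218,267)]
uv=[((x+.5)/3.3-.5+170,(y+.5)/3.3-.5+5) for x,y in z]
M=[(70,29,10),(-70,-29,10),(88,42,10),(88,-42,10),(-88,42,10),(48,0,13)]
T,e=pnp(f,M,uv);print(T.round(4),e.round(1))
print('yaw,tilt',np.arctan2(T[1,0],T[0,0]),np.degrees(np.arccos(T[2,2])))
print('grip',T@[0,0,.035,1])
"
```

```text
[[ 0.8675 -0.1821 -0.4628  0.5037]
 [ 0.1552  0.9832 -0.096  -0.2783]
 [ 0.4726  0.0115  0.8812  0.07  ]
 [ 0.      0.      0.      1.    ]] [[ 0.5  0.4]
 [-0.5  0.2]
 [-0.5 -0.2]
 [-0.1 -0.2]
 [ 0.3 -0.2]
 [ 0.3 -0. ]]
yaw,tilt 0.17699360402860448 28.20912217289762
grip [ 0.487473   -0.28164815  0.10089119  1.        ]
```

```bash
cat >> h.py <<'E'
YR=.178;TA=np.eye(4);TA[:3,:3]=R.from_euler('xyz',[0,-np.radians(29),YR]).as_matrix();TA[:3,3]=[.5037,-.2783,.070]
E
python3 -c "
from h import *
from workcell import bot
p=(TA@[0,0,.16,1])[:3];print(p);plan(bot,p,Rm=TA[:3,:3]@np.diag([1,-1,-1.]))
plan(bot,[.45,.0,.26],[np.pi,0,0])"
```

```text
[ 0.42735608 -0.29203458  0.20993915]
travel [ 0.043   0.619  -0.0119] twist [  5.71  28.66 -21.99] rows 12.4
travel [ 0.003   0.3289 -0.0621] twist [  0.02   0.03 -12.28] rows 6.7
```

apply_moves(
  commands=[
    {"travel": [0,0.31,-0.06],"twist": [0,0,-12],"claw": 0.05},
    {"travel": [0,0.31,-0.06],"twist": [0,0,-12],"claw": 0.05},
    {"travel": [0,0.31,-0.06],"twist": [0,0,-12],"claw": 0.05},
    {"travel": [0,0.31,-0.06],"twist": [0,0,-12],"claw": 0.05},
    {"travel": [0,0.31,-0.06],"twist": [0,0,-12],"claw": 0.05},
    {"travel": [0.043,0.619,-0.06],"twist": [5.71,28.66,-21.99],"claw": 0.05},
    {"travel": [0.043,0.619,-0.06],"twist": [5.71,28.66,-21.99],"claw": 0.05},
    {"travel": [0.043,0.619,-0.06],"twist": [5.71,28.66,-21.99],"claw": 0.05},
    {"travel": [0.043,0.619,-0.06],"twist": [5.71,28.66,-21.99],"claw": 0.05},
    {"travel": [0.043,0.619,-0.06],"twist": [5.71,28.66,-21.99],"claw": 0.05},
  ],
)

```text
clock: 8.3
position: [0.4493, -0.0673, 0.2482]
tool_rot: [-3.104, -0.439, 0.154]
force: [-0.1, 0.1, -0.2]
grip_width: 0.0497
```

```bash
python3 -c "
from h import *
from workcell import bot
p=(TA@[0,0,.16,1])[:3];print(p);plan(bot,p,Rm=TA[:3,:3]@np.diag([1,-1,-1.]));print(bot.observe()['qpos'])"
```

```text
[ 0.42735608 -0.29203458  0.20993915]
travel [-0.0671  0.219   0.0026] twist [-1.51  3.83 -1.29] rows 4.6
[ 0.1771364   0.06457611 -0.04904268  2.31374862 -0.42024876  0.3798443
 -0.9181123 ]
```

apply_moves(
  commands=[
    {"travel": [-0.067,0.219,0.0026],"twist": [-1.51,3.83,-1.29],"claw": 0.05},
    {"travel": [-0.067,0.219,0.0026],"twist": [-1.51,3.83,-1.29],"claw": 0.05},
    {"travel": [-0.067,0.219,0.0026],"twist": [-1.51,3.83,-1.29],"claw": 0.05},
    {"travel": [-0.067,0.219,0.0026],"twist": [-1.51,3.83,-1.29],"claw": 0.05},
    {"travel": [-0.067,0.219,0.0026],"twist": [-1.51,3.83,-1.29],"claw": 0.05},
    {"travel": [-0.067,0.219,0.0026],"twist": [-1.51,3.83,-1.29],"claw": 0.05},
    {"travel": [-0.067,0.219,0.0026],"twist": [-1.51,3.83,-1.29],"claw": 0.05},
  ],
)

```text
clock: 9.0
position: [0.4266, -0.2954, 0.2084]
tool_rot: [-3.14, -0.503, 0.171]
force: [0.2, 0.0, -0.0]
grip_width: 0.0503
```

```bash
python3 -c "
from h import *
from workcell import bot
f,s=grab(bot,'wrist','w7');print(s['position'],s['tool_rot'],s['qpos'],s['force'])
cv2.imwrite('pics/w7z.png',cv2.resize(f['frame'],None,fx=1.5,fy=1.5,interpolation=cv2.INTER_CUBIC))
"
```

```text
[ 0.42664214 -0.29543547  0.20836734] [-3.13974804 -0.50262635  0.17125578] [ 0.71916262  0.30129339  0.01549613  2.17313165 -0.89388474  0.51520013
  0.09361596] [ 0.18564742  0.04626236 -0.0396405 ]
```

View pics/w7z.png

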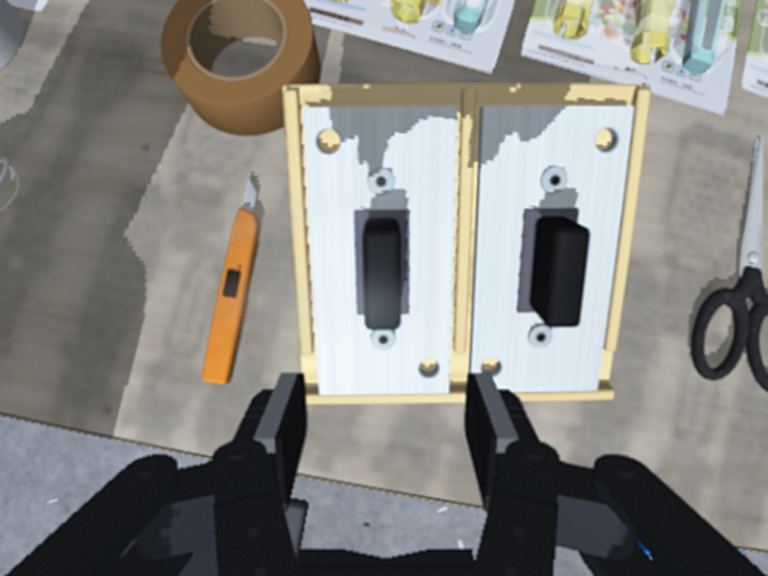

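The wrist view is square onto the rack. The matching plate in the left bay has holes at (329,141) and (429,367) and bushes at (381,181) and (383,338), in the 1.5x picture. I'll refine its pose.

```bash
python3 -c "
from h import *
from workcell import bot
f=load('w7')
z=[(328,140),(429,366),(381,181),(383,339),(303,107),(318,394),(450,394)]
uv=[((x+.5)/1.5-.5,(y+.5)/1.5-.5) for x,y in z]
M=[(70,29,10),(-70,-29,10),(48,0,13),(-48,0,13),(88,42,10),(-88,42,10),(-88,-42,10)]
T,e=pnp(f,M,uv);print(T.round(4),e.round(1))
print('yaw,tilt',np.arctan2(T[1,0],T[0,0]),np.degrees(np.arccos(T[2,2])))
G=T.copy();G[:3,:3]=R.from_euler('xyz',[0,-np.radians(29),np.arctan2(T[1,0],T[0,0])]).as_matrix()
for h in(.03,.018): plan(bot,(G@[0,0,h,1])[:3],Rm=G[:3,:3]@np.diag([1,-1,-1.]))
np.save('G.npy',G)
"
```

```text
[[ 0.8679 -0.1814 -0.4625  0.504 ]
 [ 0.1614  0.9834 -0.0828 -0.2785]
 [ 0.4698 -0.0028  0.8827  0.0725]
 [ 0.      0.      0.      1.    ]] [[ 0.1  0.2]
 [ 0.1  1.4]
 [-0.1 -0.5]
 [ 0.1 -0.3]
 [-0.  -0.2]
 [ 0.9  0.2]
 [-0.9 -0.7]]
yaw,tilt 0.18386838838160394 28.02433325954014
travel [ 0.0027 -0.0002  0.1269] twist [ 0.11  0.18 -0.55] rows 2.5
travel [ 0.0028 -0.0002  0.1389] twist [ 0.11  0.18 -0.55] rows 2.8
```

apply_moves(
  commands=[
    {"travel": [0.003,-0.001,0.04],"twist": [0,0,-0.5],"claw": 0.05},
    {"travel": [0.003,-0.001,0.08],"twist": [0,0,-0.5],"claw": 0.05},
    {"travel": [0.003,-0.001,0.11],"twist": [0,0,-0.5],"claw": 0.05},
    {"travel": [0.003,-0.001,0.13],"twist": [0,0,-0.5],"claw": 0.05},
    {"travel": [0.003,-0.001,0.138],"twist": [0,0,-0.5],"claw": 0.05},
    {"travel": [0.003,-0.001,0.138],"twist": [0,0,-0.5],"claw": 0.05},
  ],
)

```text
clock: 9.65
position: [0.4963, -0.2755, 0.0898]
tool_rot: [3.141, -0.504, 0.188]
force: [-0.3, -0.8, 0.9]
grip_width: 0.0501
```

```bash
python3 -c "
from h import *
from workcell import bot
f,s=grab(bot,'wrist','w8');print(s['position'],s['tool_rot'],s['force'])
"
```

```text
[ 0.49628277 -0.2755009   0.08980862] [ 3.14120606 -0.50397735  0.18768777] [-0.31199048 -0.75634137  0.85257571]
```

View pics/w8.png

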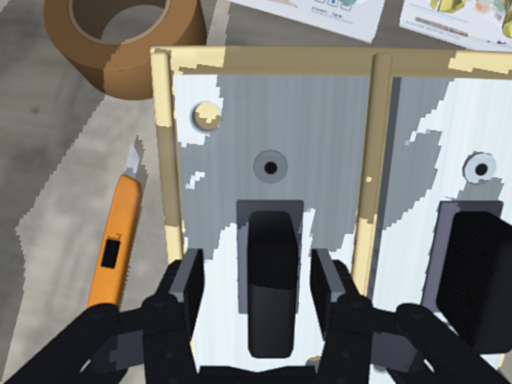

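The fingers are centred at column 257 and the bar at 272, so I'm about 5 mm off to one side. The last shift started before the arm had settled. I'll recompute and correct.

```bash
python3 -c "
from h import *
from workcell import bot
G=np.load('G.npy');s=bot.observe();print(abs(s['qd']).max())
plan(bot,(G@[0,0,.018,1])[:3],Rm=G[:3,:3]@np.diag([1,-1,-1.]))
f=load('w8')
z=[(207,115),(270,167),(175,77),(367,74)];M=[(70,29,10),(48,0,13),(88,42,10),(88,-42,10)]
T,e=pnp(f,M,z);print(T.round(4),e.round(1));print('in tool',((T[:3,3]-f['T'][:3,3])@f['T'][:3,:3]).round(4), (f['T'][:3,:3].T@T[:3,:3]).round(3))
"
```

```text
0.030193420301365122
travel [-0.0025  0.0037  0.0013] twist [-0.02  0.1   0.2 ] rows 0.1Traceback (most recent call last):
  File "<string>", line 8, in <module>
    T,e=pnp(f,M,z);print(T.round(4),e.round(1));print('in tool',((T[:3,3]-f['T'][:3,3])@f['T'][:3,:3]).round(4), (f['T'][:3,:3].T@T[:3,:3]).round(3))
        ~~~^^^^^^^
  File "h.py", line 46, in pnp
    ok,rv,tv=cv2.solvePnP(M,uv,K(f),f['dist'],flags=cv2.SOLVEPNP_SQPNP if len(M)>4 else cv2.SOLVEPNP_ITERATIVE)
             ~~~~~~~~~~~~^^^^^^^^^^^^^^^^^^^^^^^^^^^^^^^^^^^^^^^^^^^^^^^^^^^^^^^^^^^^^^^^^^^^^^^^^^^^^^^^^^^^^^
cv2.error: OpenCV(4.12.0) /io/opencv/modules/calib3d/src/calibration_base.cpp:1346: error: (-2:Unspecified error) in function 'void cv::findExtrinsicCameraParams2(const cv::Mat&, const cv::Mat&, const cv::Mat&, const cv::Mat&, cv::Mat&, cv::Mat&, int)'
> DLT algorithm needs at least 6 points for pose estimation from 3D-2D point correspondences. (expected: 'count >= 6'), where
>     'count' is 4
> must be greater than or equal to
>     '6' is 6
```

apply_moves(
  commands=[
    {"travel": [-0.0025,0.0045,0.001],"twist": [0,0,0],"claw": 0.05},
    {"travel": [-0.0025,0.0045,0.001],"twist": [0,0,0],"claw": 0.05},
    {"travel": [-0.0025,0.0045,0.001],"twist": [0,0,0],"claw": 0.05},
    {"travel": [-0.0025,0.0045,0.001],"twist": [0,0,0],"claw": 0.05},
  ],
)

```text
clock: 10.1
position: [0.4958, -0.2821, 0.0897]
tool_rot: [3.137, -0.506, 0.189]
force: [0.5, 1.2, 0.8]
grip_width: 0.0499
```

```bash
python3 -c "
from h import *
from workcell import bot
G=np.load('G.npy');f,s=grab(bot,'wrist','w9');print(s['position'],abs(s['qd']).max(),s['force'])
plan(bot,(G@[0,0,.018,1])[:3],Rm=G[:3,:3]@np.diag([1,-1,-1.]),s=s)
cv2.imwrite('pics/w9z.png',f['frame'][150:384,100:400])
"
```

```text
[ 0.49584799 -0.28211846  0.08968265] 0.004062925626927807 [0.49313106 1.15227877 0.82394202]
travel [-0.0007 -0.0021  0.0012] twist [0.13 0.02 0.24] rows 0.1
```

View pics/w9z.png

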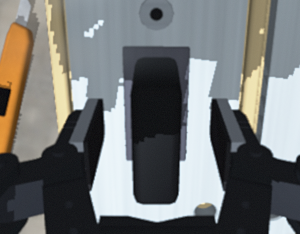

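The bar is centred between the fingers, mid column 157 for both in the crop. I'll grip it.

apply_moves(
  commands=[
    {"travel": [0,0,0],"twist": [0,0,0],"claw": 0.01},
    {"travel": [0,0,0],"twist": [0,0,0],"claw": 0.01},
    {"travel": [0,0,0],"twist": [0,0,0],"claw": 0.01},
    {"travel": [0,0,0],"twist": [0,0,0],"claw": 0.01},
    {"travel": [0,0,0],"twist": [0,0,0],"claw": 0.01},
    {"travel": [0,0,0],"twist": [0,0,0],"claw": 0.01},
  ],
  force=90,
)

```text
clock: 10.75
position: [0.4958, -0.2821, 0.0896]
tool_rot: [3.138, -0.506, 0.188]
force: [-4.8, 1.0, 8.8]
grip_width: 0.0187
```

apply_moves(
  commands=[
    {"travel": [0,0,-0.01],"twist": [0,0,0],"claw": 0.01},
    {"travel": [0,0,-0.03],"twist": [0,0,0],"claw": 0.01},
    {"travel": [0,0,-0.06],"twist": [0,0,0],"claw": 0.01},
    {"travel": [0,0,-0.1],"twist": [0,0,0],"claw": 0.01},
    {"travel": [0,0,-0.13],"twist": [0,0,0],"claw": 0.01},
    {"travel": [0,0,-0.13],"twist": [0,0,0],"claw": 0.01},
    {"travel": [0,0,-0.13],"twist": [0,0,0],"claw": 0.01},
  ],
)

```text
clock: 11.45
position: [0.4341, -0.2932, 0.2032]
tool_rot: [3.137, -0.506, 0.189]
force: [0.2, -0.2, -3.4]
grip_width: 0.0187
```

```bash
python3 -c "
from h import *
from workcell import bot
f,s=grab(bot,'wrist','w10');print(s['position'],s['tool_rot'],s['grip_width'],s['force'],s['moment'],s['qpos'])
plan(bot,[.46,-.05,.28],[np.pi,0,0])
cv2.imwrite('pics/w10z.png',cv2.resize(f['frame'],None,fx=1.5,fy=1.5,interpolation=cv2.INTER_CUBIC))
"
```

```text
[ 0.43410834 -0.29315483  0.20318615] [ 3.1367659  -0.50607029  0.18896892] 0.018720184655355 [ 0.18315017 -0.24564469 -3.43802199] [-1.31694506e-01  8.49469268e-01 -6.78873056e-04] [ 0.71614298  0.31606405  0.00337467  2.17077859 -0.91435689  0.50052353
  0.12003495]
travel [ 0.0996 -0.2336 -0.0343] twist [ -2.53 -28.89  10.53] rows 5.1
```

View pics/w10z.png

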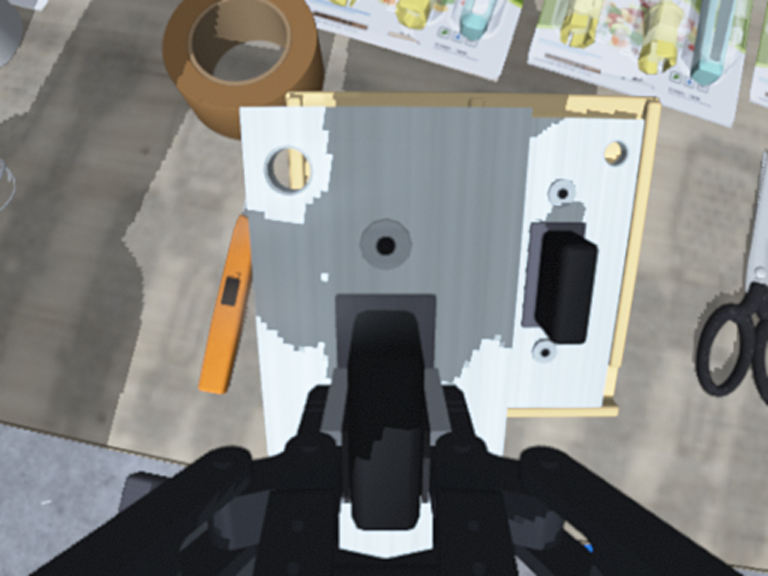

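apply_moves(
  commands=[
    {"travel": [0.02,-0.04,-0.034],"twist": [-0.5,-5.8,2.1],"claw": 0.01},
    {"travel": [0.04,-0.08,-0.034],"twist": [-1,-11.6,4.2],"claw": 0.01},
    {"travel": [0.06,-0.12,-0.034],"twist": [-1.5,-17.3,6.3],"claw": 0.01},
    {"travel": [0.08,-0.16,-0.034],"twist": [-2,-23.1,8.4],"claw": 0.01},
    {"travel": [0.1,-0.2,-0.034],"twist": [-2.5,-28.9,10.5],"claw": 0.01},
    {"travel": [0.1,-0.234,-0.034],"twist": [-2.5,-28.9,10.5],"claw": 0.01},
    {"travel": [0.1,-0.234,-0.034],"twist": [-2.5,-28.9,10.5],"claw": 0.01},
    {"travel": [0.1,-0.234,-0.034],"twist": [-2.5,-28.9,10.5],"claw": 0.01},
    {"travel": [0.1,-0.234,-0.034],"twist": [-2.5,-28.9,10.5],"claw": 0.01},
  ],
)

```text
clock: 12.4
position: [0.4616, -0.0433, 0.2798]
tool_rot: [-3.14, 0.002, 0.008]
force: [0.0, -2.5, -4.0]
grip_width: 0.019
```

```bash
python3 -c "
from h import *
from workcell import bot
s=bot.observe();print(s['position'],s['tool_rot'],abs(s['qd']).max(),s['qpos'])
plan(bot,[.5165,.3230,.20],[np.pi,0,-.216])
f=load('w10')
z=[(289,170),(386,246),(239,107),(532,107)]
uv=[((x+.5)/1.5-.5,(y+.5)/1.5-.5) for x,y in z]
Pt=f['tool_from_camera'];g=dict(f);g['pose']=Pt
for zt in(.004,.007,.010): print(zt,plane(g,uv,zt).round(4))
"
```

```text
[ 0.46158456 -0.04334987  0.27984222] [-3.14013496e+00  1.84728072e-03  8.15655070e-03] 0.09173468902159464 [-0.21968382  0.20834535  0.22025286  1.95370785 -0.055925    0.9870083
 -1.53575454]
travel [ 0.058  -0.3658  0.0803] twist [-0.07  0.11 12.84] rows 7.6
0.004 [[ 0.0699 -0.0285  0.004 ]
 [ 0.0476 -0.0009  0.004 ]
 [ 0.0871 -0.0415  0.004 ]
 [ 0.087   0.0395  0.004 ]]
0.007 [[ 0.0696 -0.0291  0.007 ]
 [ 0.0469 -0.0009  0.007 ]
 [ 0.0872 -0.0423  0.007 ]
 [ 0.0871  0.0403  0.007 ]]
0.01 [[ 0.0693 -0.0296  0.01  ]
 [ 0.0462 -0.0009  0.01  ]
 [ 0.0873 -0.0431  0.01  ]
 [ 0.0872  0.0411  0.01  ]]
```

apply_moves(
  commands=[
    {"travel": [0.0,-0.05,0.0],"twist": [0,0,3],"claw": 0.01},
    {"travel": [0.01,-0.1,0.0],"twist": [0,0,6],"claw": 0.01},
    {"travel": [0.02,-0.15,0.0],"twist": [0,0,9],"claw": 0.01},
    {"travel": [0.03,-0.2,0.0],"twist": [0,0,12.8],"claw": 0.01},
    {"travel": [0.04,-0.25,0.02],"twist": [0,0,12.8],"claw": 0.01},
    {"travel": [0.05,-0.3,0.04],"twist": [0,0,12.8],"claw": 0.01},
    {"travel": [0.058,-0.34,0.06],"twist": [0,0,12.8],"claw": 0.01},
    {"travel": [0.058,-0.366,0.08],"twist": [0,0,12.8],"claw": 0.01},
    {"travel": [0.058,-0.366,0.08],"twist": [0,0,12.8],"claw": 0.01},
    {"travel": [0.058,-0.366,0.08],"twist": [0,0,12.8],"claw": 0.01},
  ],
)

```text
clock: 13.4
position: [0.5172, 0.3168, 0.1979]
tool_rot: [3.139, 0.003, -0.221]
force: [0.3, -1.5, -2.4]
grip_width: 0.0188
```

apply_moves(
  commands=[
    {"travel": [0,0,0.02],"twist": [0,0,0],"claw": 0.01},
    {"travel": [0,0,0.05],"twist": [0,0,0],"claw": 0.01},
    {"travel": [0,0,0.05],"twist": [0,0,0],"claw": 0.01},
    {"travel": [0,0,0.05],"twist": [0,0,0],"claw": 0.01},
  ],
)

```text
clock: 13.8
position: [0.5185, 0.3154, 0.1508]
tool_rot: [3.141, 0.001, -0.224]
force: [0.0, -0.7, -1.8]
grip_width: 0.0185
```

```bash
python3 -c "
from h import *
from workcell import bot
f,s=grab(bot,'wrist','w11');print(s['position'],s['tool_rot'],abs(s['qd']).max(),s['force'])
plan(bot,[.516,.3223,.11],[np.pi,0,-.216],s=s)
cv2.imwrite('pics/w11z.png',cv2.resize(f['frame'],None,fx=1.5,fy=1.5,interpolation=cv2.INTER_CUBIC))
"
```

```text
[0.5185157  0.31543554 0.15083124] [ 3.14128179e+00  5.76161090e-04 -2.24310358e-01] 0.024695165056078487 [ 0.03582578 -0.7371668  -1.83219238]
travel [-0.004  -0.0061  0.0408] twist [ 0.02  0.03 -0.48] rows 0.8
```

View pics/w11z.png

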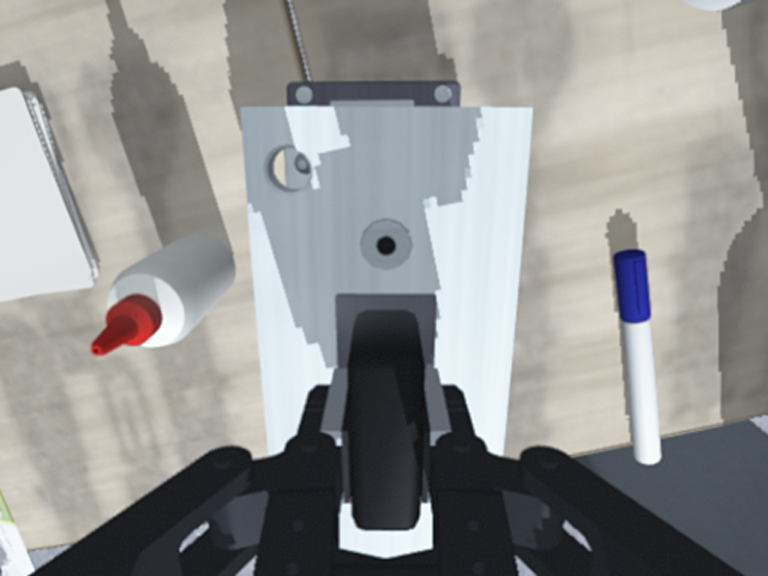

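apply_moves(
  commands=[
    {"travel": [-0.004,-0.006,0.01],"twist": [0,0,-0.5],"claw": 0.01},
    {"travel": [-0.004,-0.006,0.025],"twist": [0,0,-0.5],"claw": 0.01},
    {"travel": [-0.004,-0.006,0.041],"twist": [0,0,-0.5],"claw": 0.01},
    {"travel": [-0.004,-0.006,0.041],"twist": [0,0,-0.5],"claw": 0.01},
    {"travel": [-0.004,-0.006,0.041],"twist": [0,0,-0.5],"claw": 0.01},
    {"travel": [-0.004,-0.006,0.041],"twist": [0,0,-0.5],"claw": 0.01},
  ],
)

```text
clock: 14.45
position: [0.5161, 0.3229, 0.11]
tool_rot: [-3.141, -0.001, -0.215]
force: [0.2, -0.4, -3.0]
grip_width: 0.0187
```

```bash
python3 -c "
from h import *
from workcell import bot
f,s=grab(bot,'wrist','w12');print(s['position'],s['tool_rot'],abs(s['qd']).max(),s['force'])
cv2.imwrite('pics/w12z.png',cv2.resize(f['frame'][40:140,150:310],None,fx=4.5,fy=4.5,interpolation=cv2.INTER_CUBIC))
"
```

```text
[0.51606515 0.32294352 0.11000463] [-3.14096310e+00 -5.38564128e-04 -2.14830699e-01] 0.0053805680070464455 [ 0.18669599 -0.37942282 -3.02985605]
```

View pics/w12z.png

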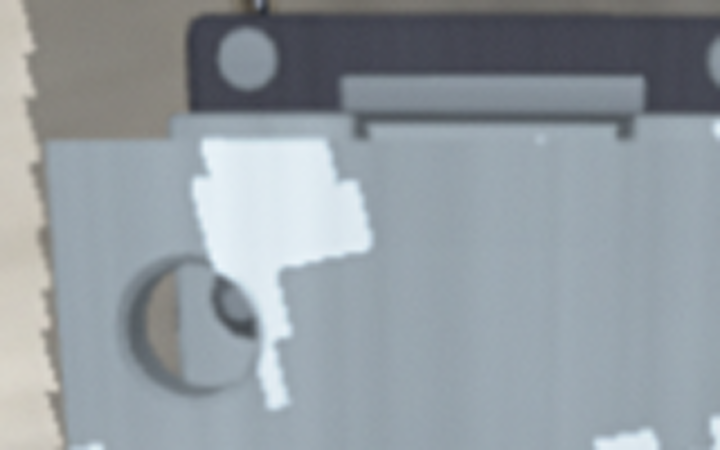

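```bash
python3 -c "
from h import *
f=load('w12');g=dict(f);g['pose']=f['tool_from_camera']
P=lambda x,y:((x+.5)/4.5-.5+150,(y+.5)/4.5-.5+40)
print('hole',plane(g,[P(190,324)],.0090))
print('left,right,top,bot',plane(g,[P(119,324),P(262,324),P(190,250),P(190,398)],.009).round(4))
print('pin',plane(g,[P(237,300)],.110-.0750))
print('corner',plane(g,[P(46,140)],.009))
print('screw',plane(g,[P(247,58)],.110-.012), 'basecorner',plane(g,[P(190,18)],.098))
print('blockcorner',plane(g,[P(171,115)],.110-.048))
"
```

```text
hole [[ 0.06946856 -0.02978639  0.009     ]]
left,right,top,bot [[ 0.0695 -0.0368  0.009 ]
 [ 0.0694 -0.0227  0.009 ]
 [ 0.0765 -0.0294  0.009 ]
 [ 0.0622 -0.0302  0.009 ]]
pin [[ 0.07002605 -0.02916518  0.035     ]]
corner [[ 0.08680799 -0.0426524   0.009     ]]
screw [[ 0.10106652 -0.03607996  0.098     ]] basecorner [[ 0.10671364 -0.0442965   0.098     ]]
blockcorner [[ 0.0914203  -0.04085706  0.062     ]]
```

Through the hole the pin tip reads (70.0, -29.2) mm in tool axes and the hole (69.5, -29.8) mm, so they agree within 0.8 mm. I'll trim that out and lower the plate.

apply_moves(
  commands=[
    {"travel": [0.0005,0.0007,0.005],"twist": [0,0,0],"claw": 0.01},
    {"travel": [0.0005,0.0007,0.012],"twist": [0,0,0],"claw": 0.01},
    {"travel": [0.0005,0.0007,0.019],"twist": [0,0,0],"claw": 0.01},
    {"travel": [0.0005,0.0007,0.025],"twist": [0,0,0],"claw": 0.01},
    {"travel": [0.0005,0.0007,0.025],"twist": [0,0,0],"claw": 0.01},
    {"travel": [0.0005,0.0007,0.025],"twist": [0,0,0],"claw": 0.01},
  ],
)

```text
clock: 15.1
position: [0.5161, 0.3219, 0.0843]
tool_rot: [3.141, 0.0, -0.215]
force: [-0.5, -0.4, -1.8]
grip_width: 0.0187
```

```bash
python3 -c "
from h import *
from workcell import bot
f,s=grab(bot,'wrist','w13');print(s['position'],s['tool_rot'],s['force'],s['moment'])
cv2.imwrite('pics/w13z.png',cv2.resize(f['frame'][40:140,150:310],None,fx=4.5,fy=4.5,interpolation=cv2.INTER_CUBIC))
"
```

```text
[0.51608767 0.32194472 0.08428967] [ 3.14142017e+00  1.63049241e-04 -2.14757848e-01] [-0.51737565 -0.39962983 -1.77585854] [-0.03542805  0.04436343 -0.01654213]
```

View pics/w13z.png

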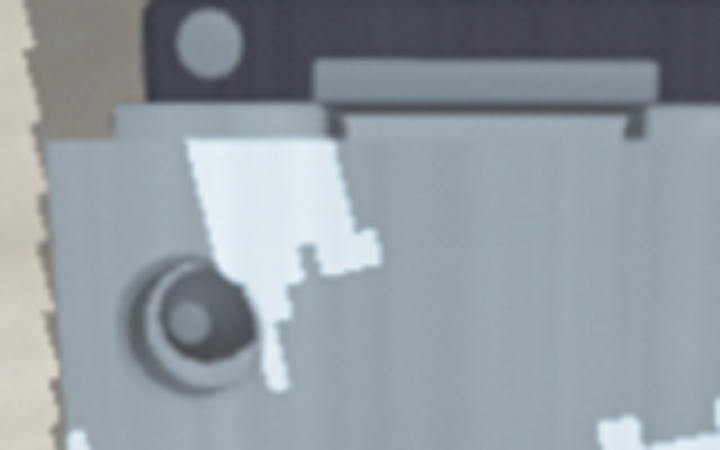

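The pin tip at (191,322) sits on the rim centre at (192,324), with no side load. I'll continue down.

apply_moves(
  commands=[
    {"travel": [0,0,0.004],"twist": [0,0,0],"claw": 0.01},
    {"travel": [0,0,0.008],"twist": [0,0,0],"claw": 0.01},
    {"travel": [0,0,0.012],"twist": [0,0,0],"claw": 0.01},
    {"travel": [0,0,0.015],"twist": [0,0,0],"claw": 0.01},
    {"travel": [0,0,0.015],"twist": [0,0,0],"claw": 0.01},
    {"travel": [0,0,0.015],"twist": [0,0,0],"claw": 0.01},
  ],
)

```text
clock: 15.75
position: [0.5161, 0.3219, 0.0694]
tool_rot: [3.142, -0.0, -0.215]
force: [0.5, 0.5, -3.0]
grip_width: 0.0183
```

apply_moves(
  commands=[
    {"travel": [0,0,0.001],"twist": [0,0,0],"claw": 0.01},
    {"travel": [0,0,0.002],"twist": [0,0,0],"claw": 0.01},
    {"travel": [0,0,0.003],"twist": [0,0,0],"claw": 0.01},
    {"travel": [0,0,0.003],"twist": [0,0,0],"claw": 0.01},
  ],
)

```text
clock: 16.15
position: [0.5162, 0.3221, 0.0674]
tool_rot: [-3.141, -0.0, -0.215]
force: [-6.3, -1.2, 13.5]
grip_width: 0.0186
```

Vertical contact came at TCP z of about 0.067 m, which is the expected seated height. I'll release and retreat.

apply_moves(
  commands=[
    {"travel": [0,0,0],"twist": [0,0,0],"claw": 0.045},
    {"travel": [0,0,0],"twist": [0,0,0],"claw": 0.045},
    {"travel": [0,0,0],"twist": [0,0,0],"claw": 0.045},
    {"travel": [0,0,0],"twist": [0,0,0],"claw": 0.045},
    {"travel": [0,0,-0.03],"twist": [0,0,0],"claw": 0.045},
    {"travel": [0,0,-0.07],"twist": [0,0,0],"claw": 0.045},
    {"travel": [0,0,-0.12],"twist": [0,0,0],"claw": 0.045},
    {"travel": [0,0,-0.16],"twist": [0,0,0],"claw": 0.045},
    {"travel": [0,0,-0.16],"twist": [0,0,0],"claw": 0.045},
    {"travel": [0,0,-0.16],"twist": [0,0,0],"claw": 0.045},
  ],
)

```text
clock: 17.15
position: [0.5163, 0.3221, 0.2272]
tool_rot: [-3.14, -0.001, -0.215]
force: [-1.0, -0.0, -0.6]
grip_width: 0.0453
```

```bash
python3 -c "
from h import *
from workcell import bot
f,s=grab(bot,'wrist','w14');print(s['position'],s['tool_rot'],s['force'],s['grip_width'])
cv2.imwrite('pics/w14z.png',cv2.resize(f['frame'][50:330,130:380],None,fx=2.1,fy=2.1,interpolation=cv2.INTER_CUBIC))
f,s=grab(bot,'scene','s14')
cv2.imwrite('pics/s14z.png',cv2.resize(f['frame'][190:330,130:330],None,fx=3.8,fy=3.8,interpolation=cv2.INTER_CUBIC))
"
```

```text
[0.51627676 0.32214136 0.22723439] [-3.14023553e+00 -9.58406966e-04 -2.14770582e-01] [-0.96676895 -0.04592384 -0.57223056] 0.04528747456502009
```

View pics/w14z.png

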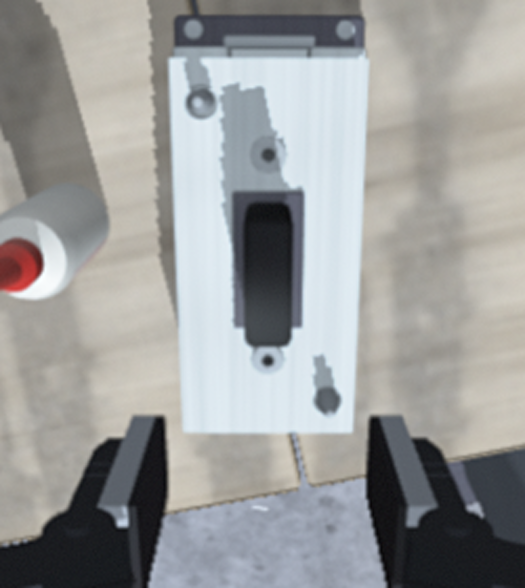

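View pics/s14z.png

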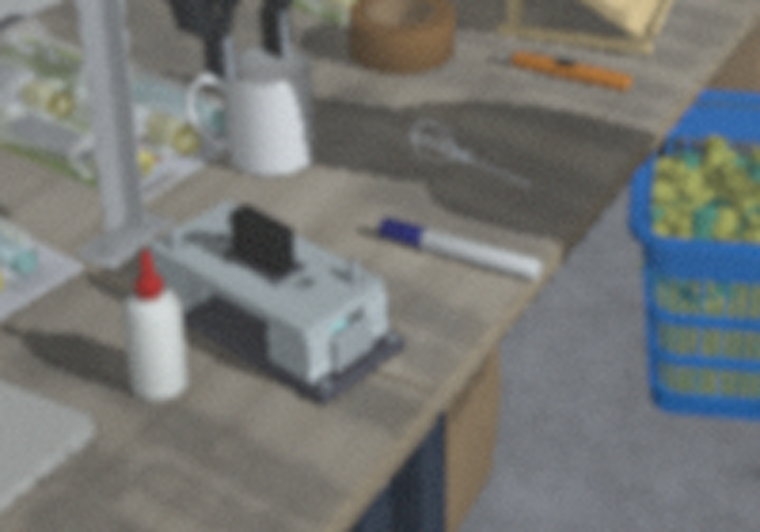

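Both pins stand through the plate's holes, at (201,102) and (327,400). The plate lies flat on both blocks, the handle is visible in the trough beneath it, and the fingers are clear. One numeric check before handing in.

```bash
python3 -c "
from h import *
from workcell import bot
f=load('w14')
z=[(168,58),(369,57),(354,432),(184,434),(268,153),(267,360)]
uv=[((x+.5)/2.1-.5+130,(y+.5)/2.1-.5+50) for x,y in z]
M=[(88,42,10),(88,-42,10),(-88,-42,10),(-88,42,10),(48,0,13),(-48,0,13)]
T,e=pnp(f,M,uv);print(T.round(4),e.round(1));print(np.arctan2(T[1,0],T[0,0]))
s=bot.observe();print(s['clock'],s['force'],abs(s['qd']).max())
bot.job_done()
"
```

```text
[[ 0.9774  0.2114  0.0075  0.515 ]
 [-0.2113  0.9773 -0.0137  0.3232]
 [-0.0102  0.0118  0.9999  0.0491]
 [ 0.      0.      0.      1.    ]] [[ 0.  -0.4]
 [-0.5 -0.1]
 [-0.3  0.2]
 [-0.2 -0.3]
 [ 0.2  0.4]
 [ 0.8  0.2]]
-0.21286581388518083
17.25 [-0.24696188 -0.43210403  0.02151651] 0.012037472967945006
the job is handed in; nothing more can be done
```

I laid the handle in the trough, closed the jig with the matching plate from the left bay, and handed the job in at 17.25 s, well inside the 67 s limit. The hand-in gave no verdict.

- **Handle:** a picture after release put its centre within about 2 mm of the jig centre and 0.01 rad of its axis. I did not re-measure it after the plate went on, but it was visible in the trough under the plate.
- **Plate:** the last picture shows both pins through the holes. The measured underside centre was (0.515, 0.323, 0.049) m and yaw was -0.213 rad, against the jig's (0.5155, 0.3232, 0.048) m and -0.216 rad. The measured tilt was about 0.016 rad. That is under the 0.025 limit, and the picture measurement is not much finer than that. The contact force at the seated height also fits a flat seat.
- **Other objects:** I touched none of them, and the last scene picture shows the bottle, marker, whisk and cutter looking undisturbed. I last saw the other plate in its bay just after lifting the matching one and did not re-measure it at the end.
- **Mishap:** the fingers first came down about 5 mm to one side of the grip bar, because I started that move before the arm had settled. I saw it in the wrist picture and corrected it before gripping.

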